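# Balance the case lid over its hinge

## Task

The accessory case on the bench needs its lid stay refitted. First lift the wooden sanding block off the shut lid and lay it flat, right way up, on the bench; then take the lid's bar handle between the fingers, swing the lid up to its balance point, standing upright over its hinge so that its weight hangs neither forward nor back, and finish while still gripping the bar and holding the lid still there. Do not let the lid drop, slam or go over backwards, do not tip the block over, and leave the two loose hand tools on the bench where they are.

Things in the scene. Friction and masses are not known exactly. Their poses are not given: they have to be found in the camera images.
- case: open-topped grey steel case screwed to the bench, 110 (x) x 120 (y) x 70 mm high, with two small foot flanges that reach 77 mm out from its middle at its +y and -y sides; origin at the centre of its underside on the bench (z = 0); its own +x points from the handle side to the hinge side, y runs along the hinge, z is up. Parts inside are fixed.
- lid (a joint): angle of the case's flat steel lid (110 x 126 x 4 mm, about 0.4 kg with its handle; shut, its top is 75.5 mm above the bench), rad: 0 = shut and level, grows as the handle side rises, pi/2 = upright = balance point (centre of mass straight above the hinge, within 0.02), stop at 2.7 = fallen over backwards. Almost no hinge friction: let go off balance, it falls shut or back.
- lid_hinge (a point): midpoint of the hinge line, 57.5 mm along +x from the case's origin and 73.5 mm above the bench; the hinge line is parallel to the case's y axis
- lid_bar (a point): centre of the lid's handle: a round bar 14 mm thick in a 66 mm black rubber sleeve, parallel to the hinge line and 156 mm from it in the lid's plane, its middle 44 mm out from the lid's front edge on two thin arms 42 mm either side of this point; shut, 73.5 mm above the bench. Being round it can turn between the fingers while the tool keeps pointing down.
- sanding_block: wooden sanding block 56 (x) x 90 (y) x 26 mm, wood on top; origin at the centre of its underside, z up. It starts lying flat on the shut lid, 75.5 mm above the bench. The bench between the case and the hand tools (about x = 0.42, y = 0.10) is kept clear; the sander's white plate overhangs behind there (x > 0.465, y 0.05 to 0.2, z 0.15 to 0.22).
- hex_key: hex key with a black handle, 22 x 118 (y) x 12 mm, loose on the bench; origin at the centre of its underside; leave it alone
- edge_tool: slim pen-like dark red hand tool, 15 x 176 (y) x 10 mm, loose on the bench; origin at the centre of its underside; leave it alone

How it is judged:
On the way, in this order (a step that is already met when the one before it is completed fails the run):
1. the block lies flat on the bench, let go and at rest, the lid still shut (height (world z) of sanding_block between -0.01 and 0.012 m and angle between sanding_block's own z axis and vertical below 0.12 rad and linear speed of sanding_block below 0.03 m/s and contact force between the fingers and sanding_block below 0.1 N and value of joint lid below 0.1 rad), for 0.2 s.
2. the lid is past half way up, in the fingers (value of joint lid above 0.8 rad and contact force between the fingers and lid above 0.5 N), for 0.1 s.
At the end, for the whole second after the job is handed in: the lid stands within 0.09 rad (5 degrees) of upright, its balance point, still (under 0.1 rad/s), with its bar gripped by the fingers (more than 1 N, tool within 60 mm of the bar's centre); the sanding block lies flat (within 0.12 rad), right way up and at rest on the bench top (value of joint lid between 1.4808 and 1.6608 rad and velocity of joint lid between -0.1 and 0.1 rad/s and contact force between the fingers and lid above 1 N and distance between the grasp point and lid_bar below 0.06 m and height (world z) of sanding_block between -0.01 and 0.012 m and angle between sanding_block's own z axis and vertical below 0.12 rad and linear speed of sanding_block below 0.03 m/s); the arm keeps its last pose, push and grip.
It fails at once if the lid dropped, slammed or was flung (faster than 4 rad/s) (velocity of joint lid above 4 rad/s or velocity of joint lid below -4 rad/s).
It fails at once if the lid went over backwards (value of joint lid above 1.95 rad).
It fails at once if the block was tipped over (angle between sanding_block's own z axis and vertical above 0.6 rad).
It fails at once if a hand tool was shifted by more than 30 mm (distance of any of hex_key, edge_tool from where it was at the start of the episode above 0.03 m).
It also fails if it takes over 64 s, if anything falls off the work surface, if the arm or the gripper's body presses on something with over 40 N, if the wrist force passes 120 N, or if a joint passes its speed limit or range.

## Robot

A 6-joint arm with a two-finger parallel gripper is mounted at the origin on a cart in front of the work surface, level with it; the furniture and walls round the work are solid. World frame = base frame: x ahead of the robot, y to its left, z up, the work surface at z = 0. Lengths are in m, angles in rad, forces in N, time in s.
With the tool pointing down it reaches from about 0.225 to 0.875 m from the base axis. Payload 3.4 kg.
Tool frame: the origin (TCP) lies at the very end of the fingers, on their centre line; the grasp point (between the pads) lies behind it (manip.grasp_offset is the z of the grasp point in the tool frame, in m); z points along the fingers, y is the line along which they close (so a half turn about z gives the same grasp; the last joint's range is limited). The gripper opens to 85 mm and grips with 20 to 120 N. Pads are 22 mm wide; open, the fingers measure 114 mm over their backs; the gripper's body (76 mm by 85 mm) begins 54 mm behind the grasp point. The pads swing forward as they close: fully open they stand 13 mm farther back than shut.
Start: joints at [1.227, 0.276, 1.505, -0, 1.361, -0.121], TCP at [0.127, 0.561, 0.231] pointing down, gripper open.
Joint ranges: [-2.89, 2.89], [-0.75, 2.08], [0.22, 2.7], [-1.18, 4.32], [0.11, 2.71], [-2.7, 2.7]. Speed limits (rad/s): [2.57, 2.57, 3.14, 3.14, 3.14, 3.14].

## Interface

Orientations are given as a unit quaternion [w, x, y, z].
In Python, from rig import manip gives the robot as it stands.
- The arm moves only by the shell command python3 -m pendant 'ROWS' [FORCE]. ROWS is JSON, a list of rows, each an object of numbers: "dx", "dy", "dz": the shift along the tool's x, y, z in m; "rx", "ry", "rz": the turn, a rotation vector about the tool's x, y, z in degrees; "hand": the finger opening in m, from 0 to 0.0854. In form: [{"dx": .., "dy": .., "dz": .., "rx": .., "ry": .., "rz": .., "hand": ..}, ...]. A call has 1 to 12 rows; each row shifts and turns the commanded pose from where the row before left it, along the tool's axes as they then stand; what a row does not reach is not made up. A row lasts 1/12 s, in which the tool goes at most 41.7 mm and 7.16 degrees, less where a joint would pass 70% of its speed; a pose out of reach is approached as far as the arm can. A call is refused whole if a number of a shift passes 0.0417 or a number of a turn 7.16, either way. A call with a gripper value outside its range is refused whole. The fingers move at their own pace and stop on an object; FORCE is the grip in N (left out, the last holds). Time passes only in rows, so rows that do not move let the fingers close. It gives the time, the measured TCP pose, the force, the opening and the grip force at its end, in the units of the state.
- manip.get_state(): the state, without advancing time (a new reading comes with each control period).
- manip.get_image(name): name is "scene" or "top" or "wrist"; returns a dict with "frame" (480x640x3 uint8, red, green, blue), "fx", "fy", "cx", "cy" (pixels), "position" and "attitude" of the camera in the world; the wrist camera has in their place "mount" (4x4, takes a point from camera to tool coordinates, whose origin is the TCP and whose axes are the flange's). Camera axes: x right, y up, looking along -z (the intrinsics and any distortion apply to the point x, -y, -z); pixel columns grow to the right and rows downward; lengths in m; the calibration is good to about 2 mm. A picture is of the moment at which its call begins: read the wrist's pose just before it. There is no depth.
- manip.sign_off(): hands the job in; it is judged then, once.
The state is a dict: "clock": time; "qpos": joint angles; "qd": joint speeds; "effort": joint torques, N m; "position": TCP position; "ee_rot": TCP orientation; "contact_force": force on the tool from outside, world axes, zero at the start; "moment": the same for the moment, N m; "width": finger opening in m; "gripper_force": force on a finger pad.
Only numpy, scipy, OpenCV 4.12 (cv2) and the standard library are available. Lean on these libraries where they do the work, as an engineer would, in place of code of your own. Each camera call takes 0.05 s, during which the arm holds its last target. There are 200 camera calls.

## Working session

There is one attempt and no reset: what is moved stays moved. The work goes in short steps, Python scripts to look and compute and a shell command to move; the robot and the scene stay as the last step left them, time stands still between calls to the robot, and variables do not carry over. Pictures are saved under pics/ and viewed, at most 10 in all, crops included, and the job is handed in when it is done.

```bash
mkdir -p pics; ls
python3 - <<'E'
from rig import manip
import cv2,pickle
s=manip.get_state();print({k:s[k] for k in("clock","position","ee_rot","width","contact_force")},manip.grasp_offset)
d={}
for n in("scene","top","wrist"):
    i=manip.get_image(n);d[n]=i;cv2.imwrite(f"pics/{n}0.png",i["frame"][:,:,::-1])
    print(n,{k:v for k,v in i.items() if k!="frame"})
pickle.dump(d,open("d0.pkl","wb"))
E
```

```text
pics
{'clock': 0.0, 'position': array([0.12688343, 0.56027932, 0.23041221]), 'ee_rot': array([-2.17591392e-04,  1.11180501e-01,  9.93799787e-01, -9.12483981e-04]), 'width': 0.08565604757847797, 'contact_force': array([-0.51469885, -0.09648095,  0.56731667])} -0.0187
scene {'fx': 478.5794521423995, 'fy': 478.5794521423995, 'cx': 320.3460202671778, 'cy': 231.62054051779546, 'position': array([ 0.18697039, -0.55558774,  0.64877222]), 'attitude': array([ 0.88163715,  0.41860721, -0.09156117, -0.19773842])}
top {'fx': 622.4194311821504, 'fy': 622.4194311821504, 'cx': 311.4992106812375, 'cy': 231.0090878406953, 'position': array([0.29565246, 0.05793576, 1.232748  ]), 'attitude': array([-0.69866612, -0.065512  ,  0.04785589,  0.71083306])}
wrist {'fx': 337.3318873852694, 'fy': 337.3318873852694, 'cx': 313.9896653322572, 'cy': 238.47585209019624, 'mount': array([[ 5.38872869e-04,  9.46991104e-01,  3.21259331e-01,
         8.31676496e-02],
       [ 9.99999260e-01, -8.60848343e-04,  8.60187475e-04,
         8.89333379e-04],
       [ 1.09114545e-03,  3.21258630e-01, -9.46990867e-01,
        -1.42222738e-01],
       [ 0.00000000e+00,  0.00000000e+00,  0.00000000e+00,
         1.00000000e+00]])}
```

View pics/scene0.png

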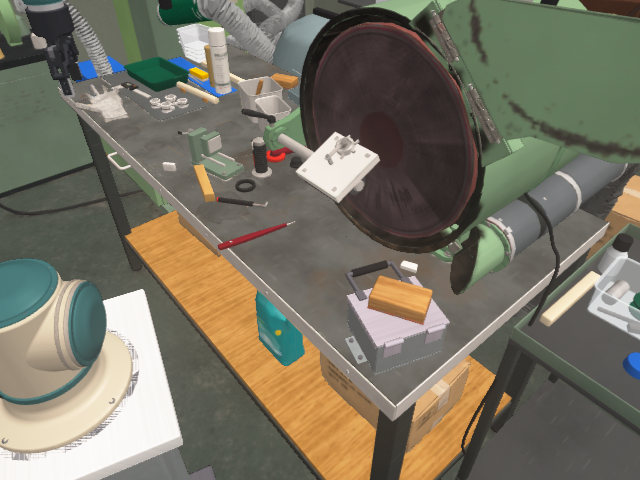

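View pics/top0.png

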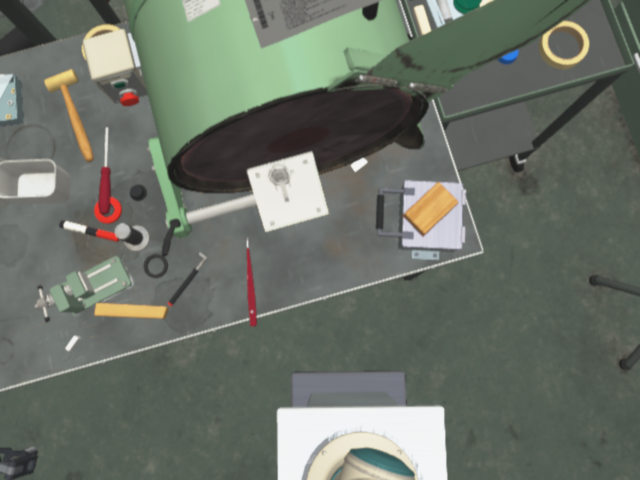

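The scene view shows the block on the shut lid at about (400,298) and the bar at (368,268). In the top view the block is at (431,209), the bar at (380,212) and the red tool at (251,285). The case hinge side faces world -y. I'll zoom in on both.

Run:
```python
import pickle,cv2,numpy as np
d=pickle.load(open("d0.pkl","rb"))
a=cv2.resize(d["top"]["frame"][165:275,365:485,::-1],None,fx=5,fy=5,interpolation=cv2.INTER_CUBIC)[:,:]
cv2.imwrite("pics/c1.png",a)
b=cv2.resize(d["scene"]["frame"][250:380,330:460,::-1],None,fx=4.5,fy=4.5,interpolation=cv2.INTER_CUBIC)
cv2.imwrite("pics/c2.png",b)
```

```text
(no output)
```

View pics/c1.png

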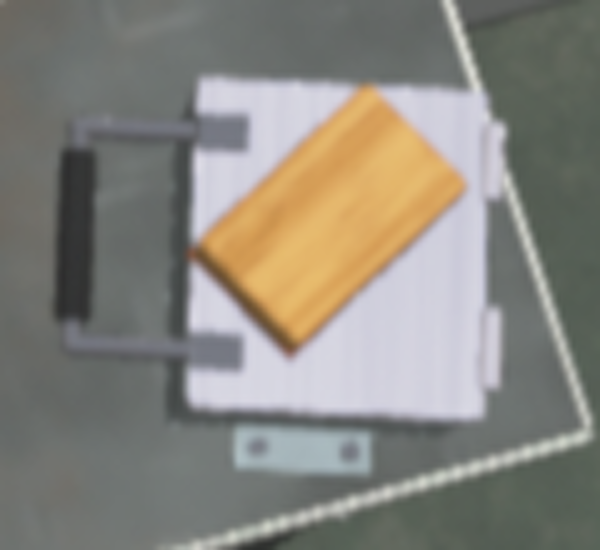

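View pics/c2.png

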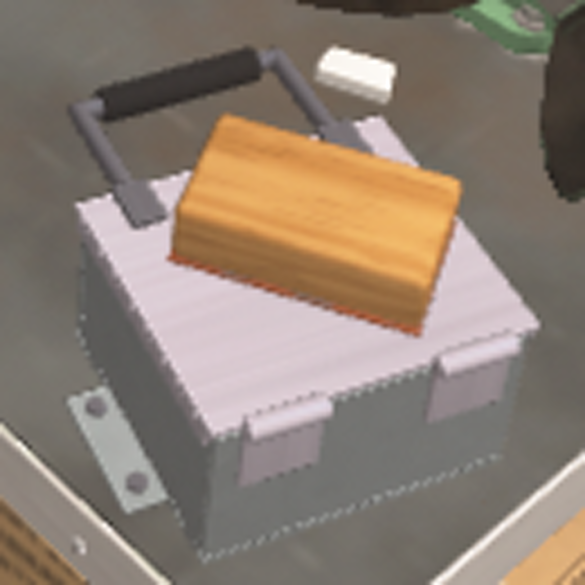

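In the top crop, the block's top corners are near (370,86), (467,185), (300,338) and (207,243), and the sleeve runs from (78,150) to (72,320). In the scene crop the matching corners are (460,182), (430,285), (180,208) and (225,116), with the sleeve centre near (181,84). Next I'll triangulate.

```bash
cat > h.py <<'E'
import numpy as np
from scipy.spatial.transform import Rotation as R
def pose(i,tcp=None):
    if "mount" in i:
        p,q=tcp; T=np.eye(4);T[:3,:3]=R.from_quat(np.r_[q[1:],q[0]]).as_matrix();T[:3,3]=p
        M=T@i["mount"]; return M[:3,3],M[:3,:3]
    q=i["attitude"];return i["position"],R.from_quat(np.r_[q[1:],q[0]]).as_matrix()
def ray(i,u,v,tcp=None):
    p,r=pose(i,tcp);d=r@np.array([(u-i["cx"])/i["fx"],-(v-i["cy"])/i["fy"],-1]);return p,d/np.linalg.norm(d)
def tri(rs):
    A=sum(np.eye(3)-np.outer(d,d) for p,d in rs);b=sum((np.eye(3)-np.outer(d,d))@p for p,d in rs)
    x=np.linalg.solve(A,b);return x,max(np.linalg.norm(np.cross(x-p,d)) for p,d in rs)
def onz(i,u,v,z,tcp=None):
    p,d=ray(i,u,v,tcp);return p+d*(z-p[2])/d[2]
E
python3 - <<'E'
import pickle
from h import *
np.set_printoptions(precision=4,suppress=True)
d=pickle.load(open("d0.pkl","rb"));t,s=d["top"],d["scene"]
P={"A":((370,86),(460,182)),"B":((467,185),(432,282)),"C":((300,338),(180,208)),"D":((207,243),(225,118)),
"bar":((76,235),(181,84)),"hinge-x":((485,418),(208,438)),"hinge+x":((487,92),(538,325)),"han-x":((187,405),(78,205)),"han+x":((200,78),(375,118))}
X={}
for k,(a,b) in P.items():
    f=lambda c,m,o:((c[0]+.5)/m-.5+o[0],(c[1]+.5)/m-.5+o[1])
    x,e=tri([ray(t,*f(a,5,(365,165))),ray(s,*f(b,4.5,(330,250)))]);X[k]=x;print(k,x,e)
    if k in "ABCD":print("  onz",onz(t,*f(a,5,(365,165)),.1015),onz(s,*f(b,4.5,(330,250)),.1015))
    else: z=.0735 if k=="bar" else .0755;print("  onz",onz(t,*f(a,5,(365,165)),z),onz(s,*f(b,4.5,(330,250)),z))
A,B,C,D=[X[k] for k in"ABCD"]
print("blk",(A+B+C+D)/4,"long",np.linalg.norm(A-D),np.linalg.norm(B-C),"short",np.linalg.norm(A-B),np.linalg.norm(C-D),"yaw long",np.degrees(np.arctan2(*((A-D)+(B-C))[1::-1])))
h=(X["hinge-x"]+X["hinge+x"])/2;v=X["hinge+x"]-X["hinge-x"]
print("hinge mid",h,"hinge line yaw",np.degrees(np.arctan2(v[1],v[0])))
v=X["han+x"]-X["han-x"];print("front yaw",np.degrees(np.arctan2(v[1],v[0])))
v=h-X["bar"];print("bar->hinge",v,np.degrees(np.arctan2(v[1],v[0])),np.linalg.norm(v))
for n in("top",):
  print("red tool",onz(t,251,240,0),onz(t,253,325,0),"hex",onz(t,203,256,0),onz(t,96,310,0))
E
```

```text
A [ 0.5678 -0.153   0.0988] 0.00021232762591148258
  onz [ 0.567  -0.1524  0.1015] [ 0.5662 -0.155   0.1015]
B [ 0.5305 -0.1873  0.0997] 0.0014758429923430823
  onz [ 0.5288 -0.1862  0.1015] [ 0.5309 -0.1889  0.1015]
C [ 0.4729 -0.1226  0.0998] 0.0001973149932474708
  onz [ 0.4728 -0.1224  0.1015] [ 0.4718 -0.1239  0.1015]
D [ 0.5096 -0.0902  0.0989] 0.0002416318148187161
  onz [ 0.5089 -0.0898  0.1015] [ 0.5084 -0.0925  0.1015]
bar [ 0.519  -0.0445  0.0726] 0.0005552656326866532
  onz [ 0.5183 -0.0442  0.0735] [ 0.519  -0.0454  0.0735]
hinge-x [ 0.445  -0.1941  0.0729] 0.0007345259567228167
  onz [ 0.4454 -0.1938  0.0755] [ 0.4432 -0.1955  0.0755]
hinge+x [ 0.5703 -0.2016  0.0733] 0.0001317594038389262
  onz [ 0.5699 -0.2012  0.0755] [ 0.5687 -0.2029  0.0755]
han-x [ 0.4534 -0.0839  0.0728] 0.0006665313166366231
  onz [ 0.4524 -0.0833  0.0755] [ 0.4528 -0.0863  0.0755]
han+x [ 0.5774 -0.093   0.0731] 0.0009476856161027696
  onz [ 0.5777 -0.0931  0.0755] [ 0.5748 -0.0947  0.0755]
blk [ 0.5202 -0.1383  0.0993] long 0.08556621638197646 0.0866398498812637 short 0.050683567950661895 0.048930718608678 yaw long -47.75835372915876
hinge mid [ 0.5077 -0.1979  0.0731] hinge line yaw -3.451128401257816
front yaw -4.180856831379423
bar->hinge [-0.0113 -0.1534  0.0005] -94.21612829597825 0.153772623957195
red tool [0.4796 0.209  0.    ] [0.3108 0.205  0.    ] hex [0.449  0.3055 0.    ] [0.3451 0.5174 0.    ]
```

Measured heights agree with the given ones to about 2 mm: block top 0.099–0.1015, lid 0.073–0.0755, bar 0.0726. The bar-to-hinge distance is 0.154. The block centre is (0.520,-0.138) with its long axis at -48°. First I'll square the tool up and carry it round in front of the sander.

```bash
python3 -m pendant '[{"rz":-6.4,"hand":0.085},{"rz":-6.4},{"dx":-0.0254,"dy":-0.0325},{"dx":-0.0254,"dy":-0.0325},{"dx":-0.0254,"dy":-0.0325},{"dx":-0.0254,"dy":-0.0325},{"dx":-0.0254,"dy":-0.0325},{"dx":-0.0254,"dy":-0.0325},{"dx":-0.0254,"dy":-0.0325},{"dx":-0.0254,"dy":-0.0325},{},{}]' 30
python3 - <<'E'
import pickle
from h import *
d=pickle.load(open("d0.pkl","rb"));t=d["top"]
for u in(262,290,300,320):print(u,onz(t,u,315-(u-262)*.29,0))
E
```

```text
262 [0.32998226 0.18727905 0.        ]
290 [0.3449657 0.1319546 0.       ]
300 [0.35032344 0.11217184 0.        ]
320 [0.3610492  0.07256834 0.        ]invalid input
```

```bash
python3 -m pendant '[{"rz":-6.4,"hand":0.085},{"rz":-6.4},{"dx":-0.0254,"dy":-0.0325},{"dx":-0.0254,"dy":-0.0325},{"dx":-0.0254,"dy":-0.0325},{"dx":-0.0254,"dy":-0.0325},{"dx":-0.0254,"dy":-0.0325},{"dx":-0.0254,"dy":-0.0325},{"dx":-0.0254,"dy":-0.0325},{"dx":-0.0254,"dy":-0.0325},{"dx":0}]' 30
```

```text
invalid input
```

```bash
python3 -m pendant '[{"dx":0,"dy":0,"dz":0,"rx":0,"ry":0,"rz":-6.4,"hand":0.085},{"dx":0,"dy":0,"dz":0,"rx":0,"ry":0,"rz":-6.4,"hand":0.085}]' 30
```

```text
clock: 0.32
position: [0.127, 0.5606, 0.2309]
ee_rot: [-0.0, -0.003, 1.0, -0.0]
contact_force: [-1.2, -0.7, 0.6]
width: 0.0849
gripper_force: 0.0
```

```bash
python3 -m pendant '[{"dx":-0.0254,"dy":-0.0325,"dz":0,"rx":0,"ry":0,"rz":0,"hand":0.085},{"dx":-0.0254,"dy":-0.0325,"dz":0,"rx":0,"ry":0,"rz":0,"hand":0.085},{"dx":-0.0254,"dy":-0.0325,"dz":0,"rx":0,"ry":0,"rz":0,"hand":0.085},{"dx":-0.0254,"dy":-0.0325,"dz":0,"rx":0,"ry":0,"rz":0,"hand":0.085},{"dx":-0.0254,"dy":-0.0325,"dz":0,"rx":0,"ry":0,"rz":0,"hand":0.085},{"dx":-0.0254,"dy":-0.0325,"dz":0,"rx":0,"ry":0,"rz":0,"hand":0.085},{"dx":-0.0254,"dy":-0.0325,"dz":0,"rx":0,"ry":0,"rz":0,"hand":0.085},{"dx":-0.0254,"dy":-0.0325,"dz":0,"rx":0,"ry":0,"rz":0,"hand":0.085},{"dx":-0.006,"dy":-0.035,"dz":0,"rx":0,"ry":0,"rz":0,"hand":0.085},{"dx":-0.006,"dy":-0.035,"dz":0,"rx":0,"ry":0,"rz":0,"hand":0.085},{"dx":-0.006,"dy":-0.035,"dz":0,"rx":0,"ry":0,"rz":0,"hand":0.085},{"dx":-0.006,"dy":-0.035,"dz":0,"rx":0,"ry":0,"rz":0,"hand":0.085}]' 30
```

```text
clock: 1.32
position: [0.3543, 0.1592, 0.2311]
ee_rot: [-0.0, -0.0, 1.0, -0.0]
contact_force: [0.6, -0.3, 0.2]
width: 0.0849
gripper_force: 0.0
```

```bash
python3 -m pendant '[{"dx":-0.001,"dy":-0.038,"dz":0,"rx":0,"ry":0,"rz":0,"hand":0.085},{"dx":-0.001,"dy":-0.038,"dz":0,"rx":0,"ry":0,"rz":0,"hand":0.085},{"dx":-0.001,"dy":-0.038,"dz":0,"rx":0,"ry":0,"rz":0,"hand":0.085},{"dx":-0.001,"dy":-0.038,"dz":0,"rx":0,"ry":0,"rz":0,"hand":0.085},{"dx":-0.002,"dy":-0.038,"dz":0,"rx":0,"ry":0,"rz":0,"hand":0.085},{"dx":-0.028,"dy":-0.018,"dz":0,"rx":0,"ry":0,"rz":0,"hand":0.085},{"dx":-0.028,"dy":-0.018,"dz":0,"rx":0,"ry":0,"rz":0,"hand":0.085},{"dx":-0.028,"dy":-0.018,"dz":0,"rx":0,"ry":0,"rz":0,"hand":0.085},{"dx":-0.028,"dy":-0.018,"dz":0,"rx":0,"ry":0,"rz":0,"hand":0.085},{"dx":-0.028,"dy":-0.018,"dz":0,"rx":0,"ry":0,"rz":0,"hand":0.085},{"dx":0,"dy":0,"dz":0,"rx":0,"ry":0,"rz":0,"hand":0.085},{"dx":0,"dy":0,"dz":0,"rx":0,"ry":0,"rz":0,"hand":0.085}]'
python3 - <<'E'
from rig import manip
import cv2,pickle
s=manip.get_state();i=manip.get_image("wrist")
pickle.dump((s,i),open("w1.pkl","wb"));cv2.imwrite("pics/w1.png",i["frame"][:,:,::-1])
E
```

```text
clock: 2.32
position: [0.5015, -0.1198, 0.2302]
ee_rot: [-0.001, 0.0, 1.0, 0.0]
contact_force: [-0.6, 1.4, -0.2]
width: 0.0849
gripper_force: 0.0
```

View pics/w1.png

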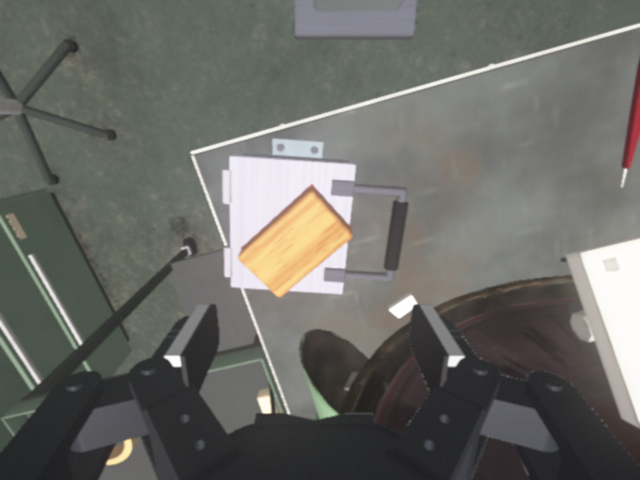

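The wrist view shows the block's top corners at about (313,188), (352,232), (281,294) and (240,254), and the sleeve centre at (397,236). The disc rim starts at row ~340 and beyond, past the case. I'll check against the earlier triangulation.

Run:
```python
import pickle
from h import *
np.set_printoptions(precision=4,suppress=True)
s,i=pickle.load(open("w1.pkl","rb"));d=pickle.load(open("d0.pkl","rb"));t,sc=d["top"],d["scene"]
T=(s["position"],s["ee_rot"])
q={"C":(313,190),"D":(351,234),"A":(281,294),"B":(240,255)}
P={k:onz(i,*q[k],.1015,T) for k in q};print(P)
print("blk",sum(P.values())/4);v=P["A"]-P["D"]+P["B"]-P["C"];print(np.degrees(np.arctan2(v[1],v[0])))
f=lambda c,m,o:((c[0]+.5)/m-.5+o[0],(c[1]+.5)/m-.5+o[1])
tp={"A":(370,86),"B":(467,185),"C":(300,338),"D":(207,243),"bar":(76,235)};sp={"A":(460,182),"B":(432,282),"C":(180,208),"D":(225,118),"bar":(181,84)}
q["bar"]=(397,236)
for k in q:print(k,*tri([ray(i,*q[k],T),ray(t,*f(tp[k],5,(365,165))),ray(sc,*f(sp[k],4.5,(330,250)))]))
print("bar",onz(i,397,236,.0735,T))
a,b=onz(i,401,202,.08,T),onz(i,393,270,.08,T);print("bar ends",a,b,np.degrees(np.arctan2(*(b-a)[1::-1])))
print("hingeside",onz(i,230,156,.0755,T),onz(i,231,288,.0755,T),"front",onz(i,355,163,.0755,T),onz(i,343,295,.0755,T))
```

```text
{'C': array([ 0.4687, -0.1198,  0.1015]), 'D': array([ 0.5061, -0.0877,  0.1015]), 'A': array([ 0.5627, -0.1486,  0.1015]), 'B': array([ 0.5252, -0.1828,  0.1015])}
blk [ 0.5157 -0.1347  0.1015]
-47.62044024312313
C [ 0.4718 -0.1215  0.0993] 0.00311662958229337
D [ 0.509  -0.0891  0.0983] 0.0025040347686705157
A [ 0.5678 -0.1514  0.0963] 0.002985734242947228
B [ 0.53   -0.186   0.0972] 0.0034512090680700333
bar [ 0.5185 -0.0433  0.0725] 0.0023149014460025156
bar [ 0.5171 -0.0415  0.0735]
bar ends [ 0.4834 -0.0422  0.08  ] [ 0.5488 -0.0443  0.08  ] -1.8988884253958818
hingeside [ 0.4441 -0.1911  0.0755] [ 0.57   -0.2002  0.0755] front [ 0.45   -0.0836  0.0755] [ 0.5776 -0.0904  0.0755]
```

```bash
python3 -m pendant '[{"dx":-0.0165,"dy":-0.0167,"dz":0,"rx":0,"ry":0,"rz":0,"hand":0.076},{"dx":0,"dy":0,"dz":0,"rx":0,"ry":0,"rz":6.82,"hand":0.076},{"dx":0,"dy":0,"dz":0,"rx":0,"ry":0,"rz":6.82,"hand":0.076},{"dx":0,"dy":0,"dz":0.01,"rx":0,"ry":0,"rz":6.82,"hand":0.076},{"dx":0,"dy":0,"dz":0.015,"rx":0,"ry":0,"rz":6.82,"hand":0.076},{"dx":0,"dy":0,"dz":0.015,"rx":0,"ry":0,"rz":6.82,"hand":0.076},{"dx":0,"dy":0,"dz":0.02,"rx":0,"ry":0,"rz":6.82,"hand":0.076},{"dx":0,"dy":0,"dz":0.03,"rx":0,"ry":0,"rz":6.82,"hand":0.076},{"dx":0,"dy":0,"dz":0.02,"rx":0,"ry":0,"rz":0,"hand":0.076},{"dx":0,"dy":0,"dz":0,"rx":0,"ry":0,"rz":0,"hand":0.076},{"dx":0,"dy":0,"dz":0,"rx":0,"ry":0,"rz":0,"hand":0.076}]'
python3 - <<'E'
from rig import manip
import cv2,pickle
s=manip.get_state();i=manip.get_image("wrist")
pickle.dump((s,i),open("w2.pkl","wb"));cv2.imwrite("pics/w2.png",i["frame"][:,:,::-1])
E
```

```text
clock: 3.28
position: [0.5156, -0.1345, 0.121]
ee_rot: [-0.001, 0.404, 0.915, 0.0]
contact_force: [1.0, -1.0, 0.3]
width: 0.0759
gripper_force: 0.0
```

View pics/w2.png

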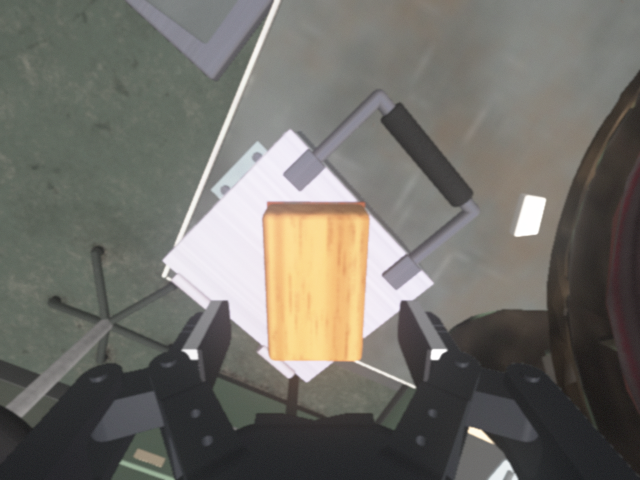

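The block is aligned with the fingers: top face corners at (265,212), (368,212), (363,360) and (269,360), centred between the fingers at column ~316.

Run:
```python
import pickle
from h import *
s,i=pickle.load(open("w2.pkl","rb"));T=(s["position"],s["ee_rot"])
P=[onz(i,u,v,.1015,T) for u,v in((265,212),(368,212),(363,360),(269,360))]
c=sum(P)/4;q=s["ee_rot"];print(c,s["position"],R.from_quat(np.r_[q[1:],q[0]]).inv().apply(c-s["position"]))
m=P[3]+P[2]-P[0]-P[1];print(np.degrees(np.arctan2(m[1],m[0])),np.linalg.norm(m)/2)
print("bar",onz(i,428,154,.0735,T))
```

```text
[ 0.51771578 -0.13453832  0.1015    ] [ 0.51560305 -0.13450657  0.1210308 ] [-0.00149634  0.00155928  0.01952553]
-47.665674315447696 0.08774519692568293
bar [ 0.51606543 -0.04194356  0.0735    ]
```

```bash
python3 -m pendant '[{"dx":-0.0015,"dy":0.0015,"dz":0.015,"rx":0,"ry":0,"rz":0,"hand":0.076},{"dx":0,"dy":0,"dz":0.014,"rx":0,"ry":0,"rz":0,"hand":0.076},{"dx":0,"dy":0,"dz":0.01,"rx":0,"ry":0,"rz":0,"hand":0.076},{"dx":0,"dy":0,"dz":0,"rx":0,"ry":0,"rz":0,"hand":0.076},{"dx":0,"dy":0,"dz":0,"rx":0,"ry":0,"rz":0,"hand":0.04},{"dx":0,"dy":0,"dz":0,"rx":0,"ry":0,"rz":0,"hand":0.04},{"dx":0,"dy":0,"dz":0,"rx":0,"ry":0,"rz":0,"hand":0.04},{"dx":0,"dy":0,"dz":0,"rx":0,"ry":0,"rz":0,"hand":0.04},{"dx":0,"dy":0,"dz":0,"rx":0,"ry":0,"rz":0,"hand":0.04},{"dx":0,"dy":0,"dz":0,"rx":0,"ry":0,"rz":0,"hand":0.04}]' 40
```

```text
clock: 4.17
position: [0.5202, -0.1361, 0.0837]
ee_rot: [0.001, 0.404, 0.915, 0.0]
contact_force: [-0.3, 0.8, 6.7]
width: 0.0546
gripper_force: 43.5
```

```bash
python3 -m pendant '[{"dx":0,"dy":0,"dz":-0.01,"rx":0,"ry":0,"rz":0,"hand":0.04},{"dx":0,"dy":0,"dz":-0.02,"rx":0,"ry":0,"rz":0,"hand":0.04},{"dx":0,"dy":0,"dz":-0.03,"rx":0,"ry":0,"rz":0,"hand":0.04},{"dx":0,"dy":0,"dz":-0.03,"rx":0,"ry":0,"rz":0,"hand":0.04},{"dx":0,"dy":0,"dz":-0.01,"rx":0,"ry":0,"rz":-6.82,"hand":0.04},{"dx":0,"dy":0,"dz":0,"rx":0,"ry":0,"rz":-6.82,"hand":0.04},{"dx":0,"dy":0,"dz":0,"rx":0,"ry":0,"rz":-6.82,"hand":0.04},{"dx":0,"dy":0,"dz":0,"rx":0,"ry":0,"rz":-6.82,"hand":0.04},{"dx":0,"dy":0,"dz":0,"rx":0,"ry":0,"rz":-6.82,"hand":0.04},{"dx":0,"dy":0,"dz":0,"rx":0,"ry":0,"rz":-6.82,"hand":0.04},{"dx":0,"dy":0,"dz":0,"rx":0,"ry":0,"rz":-6.82,"hand":0.04},{"dx":0,"dy":0,"dz":0,"rx":0,"ry":0,"rz":0,"hand":0.04}]'
```

```text
clock: 5.17
position: [0.5191, -0.1357, 0.1826]
ee_rot: [-0.0, -0.001, 1.0, 0.0]
contact_force: [-0.5, -0.7, -0.8]
width: 0.0543
gripper_force: 42.7
```

```bash
python3 -m pendant '[{"dx":0.0268,"dy":0,"dz":0,"rx":0,"ry":0,"rz":0,"hand":0.04},{"dx":0.0268,"dy":0,"dz":0,"rx":0,"ry":0,"rz":0,"hand":0.04},{"dx":0.0268,"dy":0,"dz":0,"rx":0,"ry":0,"rz":0,"hand":0.04},{"dx":0.0266,"dy":0,"dz":0,"rx":0,"ry":0,"rz":0,"hand":0.04},{"dx":0,"dy":0.033,"dz":0.012,"rx":0,"ry":0,"rz":0,"hand":0.04},{"dx":0,"dy":0.033,"dz":0.016,"rx":0,"ry":0,"rz":0,"hand":0.04},{"dx":0,"dy":0.033,"dz":0.016,"rx":0,"ry":0,"rz":0,"hand":0.04},{"dx":0,"dy":0.033,"dz":0.016,"rx":0,"ry":0,"rz":0,"hand":0.04},{"dx":0,"dy":0.033,"dz":0.016,"rx":0,"ry":0,"rz":0,"hand":0.04},{"dx":0,"dy":0.033,"dz":0.016,"rx":0,"ry":0,"rz":0,"hand":0.04},{"dx":0,"dy":0.033,"dz":0.016,"rx":0,"ry":0,"rz":0,"hand":0.04},{"dx":0,"dy":0,"dz":0,"rx":0,"ry":0,"rz":0,"hand":0.04}]'
python3 - <<'E'
from rig import manip
import cv2,pickle
s=manip.get_state();i=manip.get_image("scene")
cv2.imwrite("pics/s2.png",cv2.resize(i["frame"][100:360,200:460,::-1],(598,598)))
E
```

```text
clock: 6.17
position: [0.4097, 0.0997, 0.0723]
ee_rot: [-0.002, -0.001, 1.0, 0.001]
contact_force: [-0.0, -0.1, -2.0]
width: 0.0543
gripper_force: 43.0
```

View pics/s2.png

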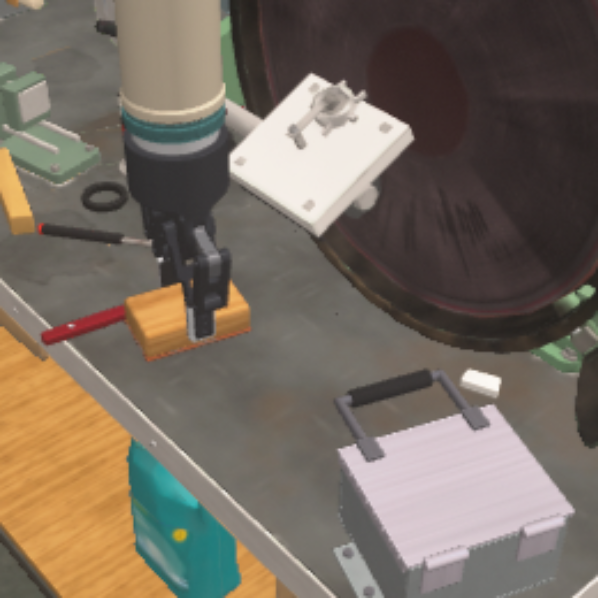

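The block hangs level in the fingers at about (190,320) in the crop, clear of the plate, the red tool and the bench edge. I'll lower it.

```bash
python3 -m pendant '[{"dx":0,"dy":0,"dz":0.02,"rx":0,"ry":0,"rz":0,"hand":0.04},{"dx":0,"dy":0,"dz":0.02,"rx":0,"ry":0,"rz":0,"hand":0.04},{"dx":0,"dy":0,"dz":0.01,"rx":0,"ry":0,"rz":0,"hand":0.04},{"dx":0,"dy":0,"dz":0.006,"rx":0,"ry":0,"rz":0,"hand":0.04},{"dx":0,"dy":0,"dz":0.003,"rx":0,"ry":0,"rz":0,"hand":0.04},{"dx":0,"dy":0,"dz":0.003,"rx":0,"ry":0,"rz":0,"hand":0.04},{"dx":0,"dy":0,"dz":0,"rx":0,"ry":0,"rz":0,"hand":0.04},{"dx":0,"dy":0,"dz":0,"rx":0,"ry":0,"rz":0,"hand":0.04}]'
```

```text
clock: 6.88
position: [0.4128, 0.095, 0.0128]
ee_rot: [0.001, 0.0, 1.0, 0.0]
contact_force: [-0.8, 0.9, -0.7]
width: 0.0545
gripper_force: 43.0
```

```bash
python3 -m pendant '[{"dx":0,"dy":0,"dz":0.002,"rx":0,"ry":0,"rz":0,"hand":0.04},{"dx":0,"dy":0,"dz":0.0015,"rx":0,"ry":0,"rz":0,"hand":0.04},{"dx":0,"dy":0,"dz":0.001,"rx":0,"ry":0,"rz":0,"hand":0.04},{"dx":0,"dy":0,"dz":0,"rx":0,"ry":0,"rz":0,"hand":0.04},{"dx":0,"dy":0,"dz":0,"rx":0,"ry":0,"rz":0,"hand":0.04}]'
```

```text
clock: 7.3
position: [0.4124, 0.0952, 0.0082]
ee_rot: [0.0, -0.0, 1.0, 0.0]
contact_force: [0.1, 0.1, 4.2]
width: 0.0547
gripper_force: 43.7
```

```bash
python3 -m pendant '[{"dx":0,"dy":0,"dz":0,"rx":0,"ry":0,"rz":0,"hand":0.08},{"dx":0,"dy":0,"dz":0,"rx":0,"ry":0,"rz":0,"hand":0.08},{"dx":0,"dy":0,"dz":0,"rx":0,"ry":0,"rz":0,"hand":0.08},{"dx":0,"dy":0,"dz":0,"rx":0,"ry":0,"rz":0,"hand":0.08},{"dx":0,"dy":0,"dz":0,"rx":0,"ry":0,"rz":0,"hand":0.08},{"dx":0,"dy":0,"dz":0,"rx":0,"ry":0,"rz":0,"hand":0.08},{"dx":0,"dy":0,"dz":0,"rx":0,"ry":0,"rz":0,"hand":0.08},{"dx":0,"dy":0,"dz":-0.02,"rx":0,"ry":0,"rz":0,"hand":0.08},{"dx":0,"dy":0,"dz":-0.03,"rx":0,"ry":0,"rz":0,"hand":0.08},{"dx":0,"dy":0,"dz":-0.03,"rx":0,"ry":0,"rz":0,"hand":0.08},{"dx":0,"dy":0,"dz":-0.03,"rx":0,"ry":0,"rz":0,"hand":0.08},{"dx":0,"dy":0,"dz":0,"rx":0,"ry":0,"rz":0,"hand":0.08}]'
```

```text
clock: 8.3
position: [0.4162, 0.0955, 0.1228]
ee_rot: [0.006, -0.0, 1.0, 0.0]
contact_force: [-0.3, 0.2, 0.4]
width: 0.08
gripper_force: 0.0
```

```bash
python3 -m pendant '[{"dx":0,"dy":-0.034,"dz":-0.005,"rx":0,"ry":0,"rz":0,"hand":0.05},{"dx":0,"dy":-0.034,"dz":-0.005,"rx":0,"ry":0,"rz":0,"hand":0.05},{"dx":0,"dy":-0.034,"dz":-0.005,"rx":0,"ry":0,"rz":0,"hand":0.05},{"dx":0,"dy":-0.034,"dz":-0.005,"rx":0,"ry":0,"rz":0,"hand":0.045},{"dx":-0.025,"dy":0,"dz":0,"rx":0,"ry":0,"rz":3.7,"hand":0.045},{"dx":-0.025,"dy":0,"dz":0,"rx":0,"ry":0,"rz":0,"hand":0.045},{"dx":-0.025,"dy":0,"dz":0,"rx":0,"ry":0,"rz":0,"hand":0.045},{"dx":-0.025,"dy":0,"dz":0,"rx":0,"ry":0,"rz":0,"hand":0.045},{"dx":0,"dy":0,"dz":0,"rx":0,"ry":0,"rz":0,"hand":0.045},{"dx":0,"dy":0,"dz":0,"rx":0,"ry":0,"rz":0,"hand":0.045}]'
python3 - <<'E'
from rig import manip
import cv2,pickle
s=manip.get_state();i=manip.get_image("wrist");j=manip.get_image("scene")
pickle.dump((s,i),open("w3.pkl","wb"))
import numpy as np
a=i["frame"][60:460,140:540,::-1]
b=cv2.resize(j["frame"][130:390,200:460,::-1],(400,400))
cv2.imwrite("pics/w3.png",np.hstack([a,b]))
E
```

```text
clock: 9.13
position: [0.5126, -0.0457, 0.1368]
ee_rot: [-0.001, 0.032, 0.999, 0.0]
contact_force: [-0.7, -0.1, 1.4]
width: 0.0449
gripper_force: 0.0
```

View pics/w3.png

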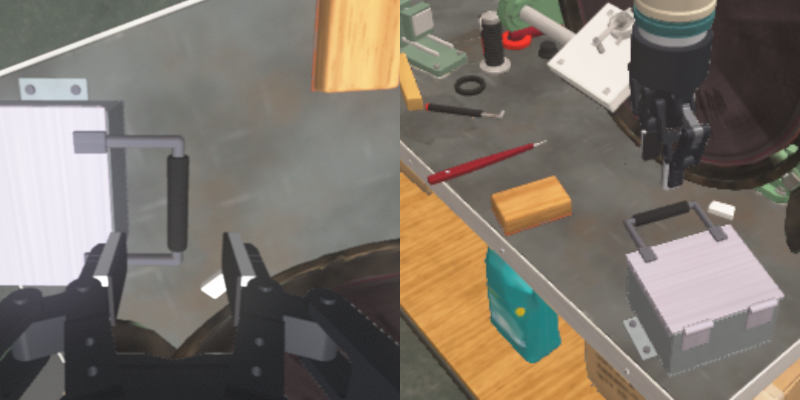

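The block lies flat on the bench and the lid is bare and shut. The sleeve is vertical in the wrist image, from (318,215) to (318,310), so its yaw matches the tool.

Run:
```python
import pickle
from h import *
s,i=pickle.load(open("w3.pkl","rb"));T=(s["position"],s["ee_rot"]);q=s["ee_rot"];r=R.from_quat(np.r_[q[1:],q[0]])
for u,v in((318,215),(318,310),(318,262)):
    c=onz(i,u,v,.0735,T);print(c,r.inv().apply(c-T[0]))
s1,i1=pickle.load(open("w1.pkl","rb"));s2,i2=pickle.load(open("w2.pkl","rb"))
print(tri([ray(i,318,262,T),ray(i1,397,236,(s1["position"],s1["ee_rot"])),ray(i2,428,154,(s2["position"],s2["ee_rot"]))]))
```

```text
[ 0.4838713  -0.04057635  0.0735    ] [0.02891436 0.0032763  0.06332508]
[ 0.55163082 -0.04461899  0.0735    ] [-0.03896495  0.00357099  0.0632313 ]
[ 0.51574572 -0.04247803  0.0735    ] [-0.00301641  0.00341492  0.06328096]
(array([ 0.51563131, -0.04227049,  0.07545845]), np.float64(0.0008030758695427474))
```

```bash
python3 -m pendant '[{"dx":-0.005,"dy":0.0034,"dz":0.01,"rx":0,"ry":0,"rz":0,"hand":0.038},{"dx":0,"dy":0,"dz":0.02,"rx":0,"ry":0,"rz":0,"hand":0.038},{"dx":0,"dy":0,"dz":0.02,"rx":0,"ry":0,"rz":0,"hand":0.038},{"dx":0,"dy":0,"dz":0.015,"rx":0,"ry":0,"rz":0,"hand":0.038},{"dx":0,"dy":0,"dz":0.01,"rx":0,"ry":0,"rz":0,"hand":0.038},{"dx":0,"dy":0,"dz":0.006,"rx":0,"ry":0,"rz":0,"hand":0.038},{"dx":0,"dy":0,"dz":0,"rx":0,"ry":0,"rz":0,"hand":0.038},{"dx":0,"dy":0,"dz":0,"rx":0,"ry":0,"rz":0,"hand":0.038}]'
```

```text
clock: 9.9
position: [0.5174, -0.0424, 0.0569]
ee_rot: [0.0, 0.032, 0.999, 0.0]
contact_force: [0.4, 0.4, -1.0]
width: 0.038
gripper_force: 0.0
```

```bash
python3 -m pendant '[{"dx":0,"dy":0,"dz":0,"rx":0,"ry":0,"rz":0,"hand":0.005},{"dx":0,"dy":0,"dz":0,"rx":0,"ry":0,"rz":0,"hand":0.005},{"dx":0,"dy":0,"dz":0,"rx":0,"ry":0,"rz":0,"hand":0.005},{"dx":0,"dy":0,"dz":0,"rx":0,"ry":0,"rz":0,"hand":0.005},{"dx":0,"dy":0,"dz":0,"rx":0,"ry":0,"rz":0,"hand":0.005},{"dx":0,"dy":0,"dz":0,"rx":0,"ry":0,"rz":0,"hand":0.005}]' 40
```

```text
clock: 10.4
position: [0.518, -0.0439, 0.0578]
ee_rot: [0.001, 0.032, 0.999, -0.001]
contact_force: [-1.7, -5.4, 3.5]
width: 0.0123
gripper_force: 39.1
```

```bash
python3 -m pendant '[{"dx":0,"dy":-0.0001,"dz":-0.0054,"rx":0,"ry":0,"rz":0,"hand":0.005},{"dx":0,"dy":-0.0008,"dz":-0.0109,"rx":0,"ry":0,"rz":0,"hand":0.005},{"dx":0,"dy":-0.002,"dz":-0.0135,"rx":0,"ry":0,"rz":0,"hand":0.005},{"dx":0,"dy":-0.0031,"dz":-0.0132,"rx":0,"ry":0,"rz":0,"hand":0.005},{"dx":0,"dy":-0.0044,"dz":-0.0129,"rx":0,"ry":0,"rz":0,"hand":0.005},{"dx":0,"dy":-0.0054,"dz":-0.0125,"rx":0,"ry":0,"rz":0,"hand":0.005},{"dx":0,"dy":0,"dz":0,"rx":0,"ry":0,"rz":0,"hand":0.005}]'
```

```text
clock: 10.98
position: [0.517, -0.0586, 0.1269]
ee_rot: [0.001, 0.033, 0.999, 0.0]
contact_force: [0.6, -0.0, -2.9]
width: 0.0124
gripper_force: 39.2
```

```bash
python3 -m pendant '[{"dx":0,"dy":-0.0065,"dz":-0.0119,"rx":0,"ry":0,"rz":0,"hand":0.005},{"dx":0,"dy":-0.0075,"dz":-0.0114,"rx":0,"ry":0,"rz":0,"hand":0.005},{"dx":0,"dy":-0.0085,"dz":-0.0106,"rx":0,"ry":0,"rz":0,"hand":0.005},{"dx":0,"dy":-0.0074,"dz":-0.008,"rx":0,"ry":0,"rz":0,"hand":0.005},{"dx":0,"dy":-0.0059,"dz":-0.0056,"rx":0,"ry":0,"rz":0,"hand":0.005},{"dx":0,"dy":-0.0041,"dz":-0.0036,"rx":0,"ry":0,"rz":0,"hand":0.005},{"dx":0,"dy":0,"dz":0,"rx":0,"ry":0,"rz":0,"hand":0.005}]'
```

```text
clock: 11.57
position: [0.5145, -0.0939, 0.1777]
ee_rot: [0.001, 0.033, 0.999, 0.005]
contact_force: [-0.1, 10.5, 7.5]
width: 0.0124
gripper_force: 39.1
```

```bash
python3 -m pendant '[{"dx":0,"dy":-0.0075,"dz":-0.0075,"rx":0,"ry":0,"rz":0,"hand":0.005},{"dx":0,"dy":-0.009,"dz":-0.0066,"rx":0,"ry":0,"rz":0,"hand":0.005},{"dx":0,"dy":-0.0095,"dz":-0.0058,"rx":0,"ry":0,"rz":0,"hand":0.005},{"dx":0,"dy":-0.008,"dz":-0.004,"rx":0,"ry":0,"rz":0,"hand":0.005},{"dx":0,"dy":0,"dz":0,"rx":0,"ry":0,"rz":0,"hand":0.005},{"dx":0,"dy":0,"dz":0,"rx":0,"ry":0,"rz":0,"hand":0.005}]'
```

```text
clock: 12.07
position: [0.5122, -0.1282, 0.2025]
ee_rot: [0.002, 0.033, 0.999, 0.004]
contact_force: [-2.2, 9.2, 13.9]
width: 0.0124
gripper_force: 41.1
```

Run:
```python
from rig import manip
import cv2,pickle,numpy as np
s=manip.get_state();j=manip.get_image("scene");t=manip.get_image("top")
pickle.dump((s,j,t),open("w4.pkl","wb"));print(s["position"],s["contact_force"])
a=cv2.resize(j["frame"][210:360,330:463,::-1],(532,600),interpolation=cv2.INTER_CUBIC)
b=cv2.resize(t["frame"][150:300,412:479,::-1],(268,600),interpolation=cv2.INTER_CUBIC)
cv2.imwrite("pics/w4.png",np.hstack([a,b]))
```

```text
[ 0.51220503 -0.1282248   0.20247927] [-2.22616267  9.19091123 13.93375378]
```

View pics/w4.png

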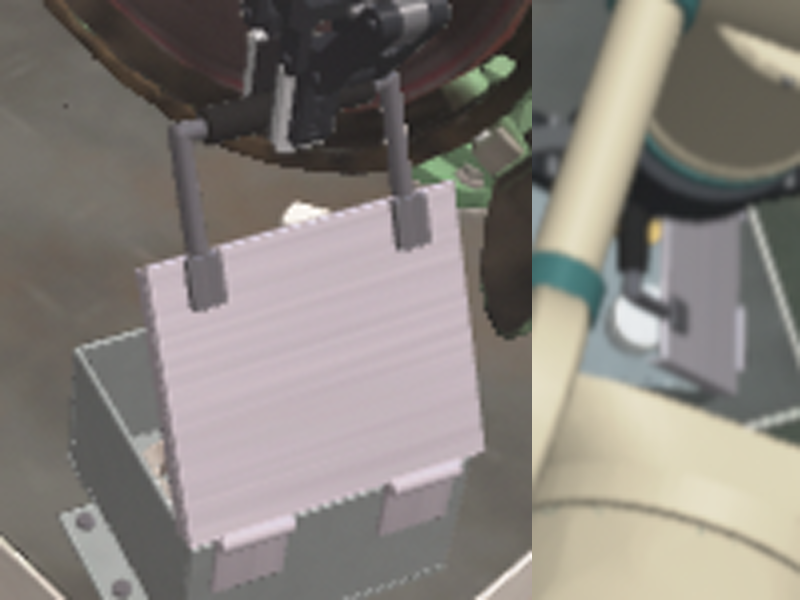

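The lid is well up. In the scene crop (scale 4) the outer-face corners are hinge (190,547) and (485,448), and top (147,268) and (455,182). The bar elbows are at (185,130) and (388,80). I'll fit the hinge position and lid angle to these.

```bash
cat > fit.py <<'E'
import pickle
from h import *
from scipy.optimize import least_squares
np.set_printoptions(precision=4,suppress=True)
d=pickle.load(open("d0.pkl","rb"));t,s=d["top"],d["scene"]
f=lambda c,m,o:np.array([(c[0]+.5)/m-.5+o[0],(c[1]+.5)/m-.5+o[1]])
def proj(i,X):
    p,r=pose(i);c=(X-p)@r;return np.c_[i["cx"]+i["fx"]*c[:,0]/-c[:,2],i["cy"]-i["fy"]*c[:,1]/-c[:,2]]
# lid points (r, a along hinge(+x side), n offset): hinge-x, hinge+x, han-x, han+x
L=np.array([[.002,-.063,.002],[.002,.063,.002],[.112,-.063,.002],[.112,.063,.002]])
def world(h,yaw,th,L):
    a=np.array([np.cos(yaw),np.sin(yaw),0]);o=np.array([-np.sin(yaw),np.cos(yaw),0]);z=np.array([0,0,1])
    u=o*np.cos(th)+z*np.sin(th);n=z*np.cos(th)-o*np.sin(th)
    return h+L[:,[0]]*u+L[:,[1]]*a+L[:,[2]]*n
o5=lambda l:np.array([f(c,5,(365,165)) for c in l]);o45=lambda l:np.array([f(c,4.5,(330,250)) for c in l]);o4=lambda l:np.array([f(c,4,(330,210)) for c in l])
T0=o5([(485,418),(487,92),(187,405),(200,78)]);S0=o45([(208,438),(538,325),(78,205),(375,118)])
def solve(now,usetop=True):
    def res(p):
        h=p[:3];w0=world(h,p[3],0,L)
        r=[proj(s,w0)-S0,proj(s,world(h,p[3],p[4],L))-now]
        if usetop:r.append(proj(t,w0)-T0)
        return np.concatenate([x.ravel() for x in r]+[(p[2:3]-.0735)*1000])
    q=least_squares(res,[.508,-.198,.0735,-.065,1.1]);return q.x,q.fun
E
python3 - <<'E'
from fit import *
now=o4([(190,547),(485,448),(147,268),(455,182)])
for u in(True,False):
    p,r=solve(now,u);print(p,"deg",np.degrees(p[3:]),"rms px",np.sqrt((r**2).mean()))
    B=world(p[:3],p[3],p[4],np.array([[.156,0,0],[.156,-.042,0],[.156,.042,0]]));print("bar",B[0],"elbows px",proj(s,B)[1:],"vs",o4([(185,130),(388,80)]))
E
```

```text
[ 0.5074 -0.2     0.0729 -0.0668  1.1068] deg [-3.8297 63.4164] rms px 0.5386611798248133
bar [ 0.5121 -0.1304  0.2124] elbows px [[374.7398 243.308 ]
 [426.9576 229.3742]] vs [[375.875 242.125]
 [426.625 229.625]]
[ 0.5071 -0.2004  0.0732 -0.0659  1.1067] deg [-3.775  63.4068] rms px 0.608168210052608
bar [ 0.5117 -0.1308  0.2127] elbows px [[374.6697 243.3698]
 [426.9078 229.3889]] vs [[375.875 242.125]
 [426.625 229.625]]
```

```bash
python3 -m pendant '[{"dx":0,"dy":-0.006,"dz":-0.003,"rx":0,"ry":0,"rz":0,"hand":0.005},{"dx":0,"dy":-0.009,"dz":-0.0036,"rx":0,"ry":0,"rz":0,"hand":0.005},{"dx":0,"dy":-0.009,"dz":-0.0032,"rx":0,"ry":0,"rz":0,"hand":0.005},{"dx":0,"dy":-0.0095,"dz":-0.0025,"rx":0,"ry":0,"rz":0,"hand":0.005},{"dx":0,"dy":-0.0093,"dz":-0.0018,"rx":0,"ry":0,"rz":0,"hand":0.005},{"dx":0,"dy":0,"dz":0,"rx":0,"ry":0,"rz":0,"hand":0.005},{"dx":0,"dy":0,"dz":0,"rx":0,"ry":0,"rz":0,"hand":0.005},{"dx":0,"dy":0,"dz":0,"rx":0,"ry":0,"rz":0,"hand":0.005}]'
```

```text
clock: 12.83
position: [0.5091, -0.1733, 0.2156]
ee_rot: [0.001, 0.032, 0.999, 0.001]
contact_force: [-2.7, 2.3, 8.1]
width: 0.0125
gripper_force: 42.6
```

```bash
python3 -m pendant '[{"dx":0,"dy":-0.006,"dz":-0.001,"rx":0,"ry":0,"rz":0,"hand":0.005},{"dx":0,"dy":-0.007,"dz":-0.0008,"rx":0,"ry":0,"rz":0,"hand":0.005},{"dx":0,"dy":-0.006,"dz":-0.0004,"rx":0,"ry":0,"rz":0,"hand":0.005},{"dx":0,"dy":-0.004,"dz":-0.0001,"rx":0,"ry":0,"rz":0,"hand":0.005},{"dx":0,"dy":-0.002,"dz":0,"rx":0,"ry":0,"rz":0,"hand":0.005},{"dx":0,"dy":0,"dz":0,"rx":0,"ry":0,"rz":0,"hand":0.005},{"dx":0,"dy":0,"dz":0,"rx":0,"ry":0,"rz":0,"hand":0.005},{"dx":0,"dy":0,"dz":0,"rx":0,"ry":0,"rz":0,"hand":0.005},{"dx":0,"dy":0,"dz":0,"rx":0,"ry":0,"rz":0,"hand":0.005},{"dx":0,"dy":0,"dz":0,"rx":0,"ry":0,"rz":0,"hand":0.005}]'
python3 - <<'E'
from rig import manip
import cv2,pickle,numpy as np
s=manip.get_state();j=manip.get_image("scene")
pickle.dump((s,j),open("w5.pkl","wb"));print(s["position"],s["contact_force"])
a=cv2.resize(j["frame"][210:360,330:463,::-1],(532,600),interpolation=cv2.INTER_CUBIC)
b=cv2.resize(j["frame"][150:350,200:320,::-1],(268,447))
o=np.zeros((600,800,3),np.uint8);o[:,:532]=a;o[:447,532:]=b
cv2.imwrite("pics/w5.png",o)
E
```

```text
clock: 13.67
position: [0.5072, -0.1996, 0.2167]
ee_rot: [0.0, 0.032, 0.999, -0.0]
contact_force: [-1.8, 1.8, 4.8]
width: 0.0122
gripper_force: 43.3
[ 0.50724323 -0.19958456  0.21672382] [-1.79513226  1.75665249  4.82404963]
```

View pics/w5.png

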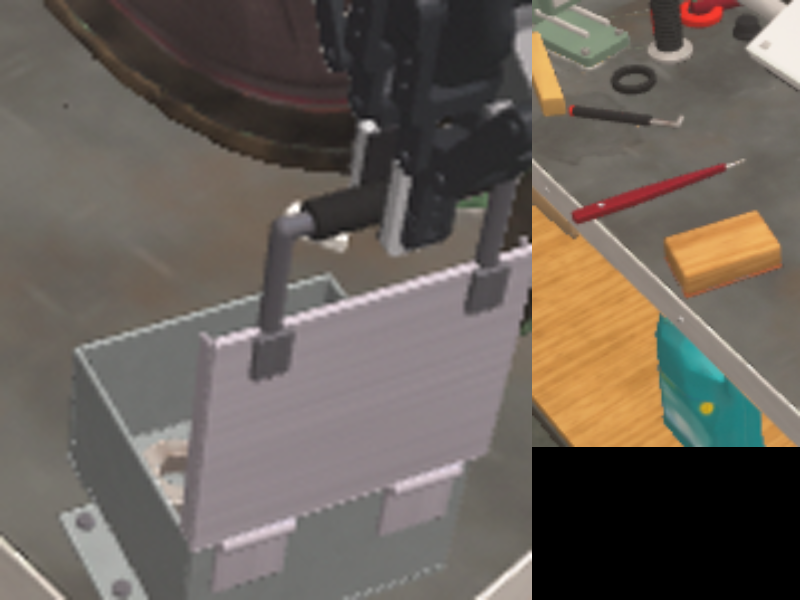

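The lid stands nearly upright in the fingers, and the block and tools are undisturbed. Its outer corners are hinge (192,547) and (490,450), and top (214,346). I'll check the angle.

Run:
```python
import fit
from fit import *
now=o4([(192,547),(490,450),(214,346)])
def res(p):
    w0=world(p[:3],p[3],0,L)
    return np.concatenate([(proj(s,w0)-S0).ravel(),(proj(t,w0)-T0).ravel(),(proj(s,world(p[:3],p[3],p[4],L[:3]))-now).ravel(),(p[2:3]-.0735)*1000])
q=least_squares(res,[.508,-.198,.0735,-.065,1.5]);p=q.x;print(p,np.degrees(p[4]),np.sqrt((q.fun**2).mean()))
for th in(1.48,1.57,1.66):print(th,(proj(s,world(p[:3],p[3],th,np.array([[.112,-.063,.002],[.156,-.042,0],[.156,0,0]])))-[329.6,209.6])*4)
from rig import manip
z=manip.get_state();print(z["qd"],z["position"])
```

```text
[ 0.5076 -0.2     0.073  -0.0662  1.5686] 89.87499265769365 0.6811872463194283
1.48 [[201.238  325.3448]
 [261.1324 201.455 ]
 [374.294  169.5622]]
1.57 [[215.235  345.5274]
 [282.364  227.7966]
 [397.0448 194.863 ]]
1.66 [[229.3112 368.0651]
 [303.9061 257.9719]
 [420.0004 223.9323]]
[ 0.0021  0.0003 -0.0019  0.0006  0.0013  0.0013] [ 0.5073 -0.1996  0.2167]
```

```bash
python3 -c "
from rig import manip
print(manip.sign_off())"
```

```text
the job is handed in; nothing more can be done
None
```

I handed the job in with the sanding block flat and right way up on the bench and the lid held still at about 1.57 rad (upright, by camera fit) with its bar gripped at about 43 N; the two hand tools look untouched in the last picture, and sign-off returned no pass/fail result.

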